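# Rack the plug-in, then hold the instrument's lid open at the pointer

## Robot

A 6-joint arm with a two-finger parallel gripper is mounted at the origin on the work surface. World frame = base frame: x ahead of the robot, y to its left, z up, the work surface at z = 0. Lengths are in m, angles in rad, forces in N, time in s.
With the tool pointing down it reaches from about 0.275 to 0.975 m from the base axis. Payload 8.4 kg.
Tool frame: the origin (TCP) lies midway between the tips of the shut fingers; the grasp point (between the pads) lies 19 mm behind it; z points along the fingers, y is the direction in which the jaws open and shut (so a half turn about z gives the same grasp; the last joint's range is limited). The gripper opens to 92 mm and grips with 3 to 60 N. Pads are 20 mm wide; open, the fingers measure 128 mm over their backs; the gripper's body (75 mm by 189 mm) begins 69 mm behind the grasp point.
Start: joints at [-1.335, 0.353, 1.633, -0, 1.155, -0.002], TCP at [0.147, -0.607, 0.215] pointing down, gripper open.
Joint ranges: [-2.63, 2.63], [-0.92, 2.1], [0.06, 2.66], [-1.3, 4.44], [0, 2.69], [-3.02, 3.02]. Speed limits (rad/s): [2.22, 2.22, 2.79, 3.14, 3.14, 3.14].

## Interface

Orientations are given as [roll, pitch, yaw] about the fixed x, y, z axes, in that order (R = Rz(yaw) Ry(pitch) Rx(roll)).
In Python, from rig import r, status, optics gives the robot as it stands. Calls block until the motion is done:
- r.move_pose(position, orientation): joint-space move of the TCP to a pose.
- r.move_l(position, attitude=None, vel=0.15, f_stop=None): straight line of the TCP; attitude=None keeps the orientation; vel is the mean speed in m/s. With f_stop (N) it stops when the force on the tool has changed by that much, and returns True; else False.
- r.move_j(angles): joint-space move.
- r.grip(opening): opening from 0.0 (shut) to 1.0 (fully open); the grip force is fixed at half the most; returns when the fingers have stopped.
- r.dwell(seconds).
- r.ik(position, orientation): joint angles nearest the present ones, or None.
- status.state(): the state.
- optics.get_image(name): name is "side" or "top"; returns a dict with "color" (480x640x3 uint8, red, green, blue), "fov_y" (degrees; the focal length in pixels is half the picture's height over the tangent of half this angle, whatever the lens; pixels are square), "cx", "cy" (the principal point, pixels), "origin" and "orientation" of the camera in the world. Camera axes: x right, y up, looking along -z (the intrinsics and any distortion apply to the point x, -y, -z); pixel columns grow to the right and rows downward; lengths in m; the calibration is good to about 2 mm. A picture is of the moment at which its call begins. There is no depth.
A pose or a line that the arm cannot do raises r.PlanningError and nothing moves.
- r.finish_job(): hands the job in, once; it reports no verdict.
The state is a dict: "time": time; "joint_positions": joint angles; "joint_vel": joint speeds; "tau": joint torques, N m; "tool_pos": TCP position; "eef_rot": TCP orientation; "ft_force": force on the tool from outside, world axes, zero at the start; "moment": the same for the moment, N m; "finger_gap": opening from 0.0 (shut) to 1.0 (fully open).
Only numpy, scipy, OpenCV 4.12 (cv2) and the standard library are available. Lean on these libraries where they do the work, as an engineer would, in place of code of your own. Each camera call takes 0.05 s, during which the arm holds its last target. There are 200 camera calls.

## Task

I want to look inside the grey instrument, but a plug-in module is standing on its lid: lift the module off and stand it gently on edge in the one empty place of the wooden slotted rack, fully down, upright, with its wide front panel at the robot's side like its neighbours, and let go of it. Then swing the lid up by its bar handle until it is in line with the steel pointer at the side of the case, and finish while still holding the lid there, steady, in the gripper: it falls shut if let go. Do not shift the pointer, and leave the other modules and the other loose things where they are.

Things in the scene. Friction and masses are not known exactly. Their poses are not given: they have to be found in the camera images.
- module_mid (a point): the loose plug-in module, an aluminium plate 10 mm thick (its y), 110 mm long (its x), 100 mm tall (its z), 0.25 kg or so; at its -x end is a front panel 36 mm wide (y), 5 mm thick, 100 mm tall, that also makes it stand by itself. The point is at the centre of the plate, 50 mm above its foot. It starts standing upright on the instrument's closed lid, turned up to 0.4 rad from the case. Best pinched across the 10 mm from above, at or above the centre
- module_front (a point): the middle of the front panel of that module (55 mm from its centre along its -x, 50 mm above its foot)
- module: the same loose module, origin at the centre of its foot, axes as above
- rack: fixed plywood rack, base board 150 mm (x) by 210 mm (y) and 8 mm thick, with four places side by side along its y, at y = -75, -25, 25 and 75 mm; each place is a slot 18 mm wide between two upright cheeks 5 mm thick, 70 mm long (x from -35 to 35 mm), rising 30 mm above the base board. Origin on the table under its centre; its -x side faces the robot
- free_slot (a point): centre of the floor of the empty place of the rack (8 mm above the table), marked by a thin dark strip; the slot runs along its x, 18 mm wide in its y. The module stands there on the base board with its centre 50 mm above this point, over it in x and y, its panel towards -x, clear in front of the cheeks
- case: the grey instrument case, fixed, 180 mm deep (x), 240 mm wide (y), 95 mm tall; origin on the table under its centre; its front (-x) faces the robot, turned by up to 0.2 rad; the lid closes its top (lid's upper face 103 mm above the table)
- lid (a joint): angle of the lid in rad: 0 closed and level, grows as its front edge swings up; free-moving hinge, stops at 1.5. The lid is 8 mm thick, reaches 177 mm forward of the hinge, weighs about 0.6 kg and falls shut by itself
- lid_bar (a point): middle of the lid's bar handle: a round steel bar 10 mm thick along the lid's y, 120 mm long, held 53 mm out in front of the lid's front edge by two rods at its ends, in the plane of the lid, 230 mm from the hinge axis; 99 mm above the table when closed. Its -x runs from the hinge along the lid to the handle, its y along the hinge
- lid_hinge (a point): middle of the lid's hinge axis, at the far top edge of the case (85 mm behind its centre, 99 mm above the table); the axis is its y; turns with the lid
- pointer (a joint): angle of the pointer in rad on the same hinge axis, counted as for the lid: the lid is in line with it when both angles are equal. Set between 0.6 and 1.0; stiff, stays where it is
- pointer_tip (a point): tip of the steel pointer, a straight bar 120 mm long, 12 by 10 mm, that pivots on the hinge axis 134 mm to the -y side of the case's centre, before a white round angle plate; its -x runs from the pivot to the tip. It slopes up towards the robot and ends up to 200 mm above the table, above the lid: carry things clear over it
- mate_a_mid (a point): a bystander, a module of the same shape as the loose one standing in one of the other three places of the rack (position of its centre, 50 mm above its foot); leave it alone
- mate_b_mid (a point): a bystander, a module of the same shape as the loose one standing in one of the other three places of the rack (position of its centre, 50 mm above its foot); leave it alone
- mate_c_mid (a point): a bystander, a module of the same shape as the loose one standing in one of the other three places of the rack (position of its centre, 50 mm above its foot); leave it alone
- screwdriver_grip (a point): bystander: a screwdriver 170 mm long lying between the case and the rack, handle away from the robot (point on its handle)
- jar: bystander: a small jar 40 mm across and 50 mm tall between the case and the rack
- meter: bystander: a hand-held meter 150 by 80 by 35 mm lying behind the case and rack
- spool: bystander: a black spool 64 mm across, 40 mm tall, behind the case and rack
- tin: bystander: an open cardboard tray 90 by 70 by 30 mm on the left, beside the case or rack
Things that resemble listed ones, but are neither listed nor needed, are in the scene too. What is shaped like the module but blue is not meant.

How it is judged:
On the way, in this order (a step that is already met when the one before it is completed fails the run):
1. the module stands in the empty place of the rack, let go (x of module_mid in the frame of free_slot between -0.016 and 0.016 m and y of module_mid in the frame of free_slot between -0.007 and 0.007 m and z of module_mid in the frame of free_slot between 0.042 and 0.055 m and angle between module_mid's own z axis and vertical below 0.12 rad and x of module_front in the frame of free_slot below -0.03 m and contact force between the fingers and module below 0.1 N and linear speed of module below 0.03 m/s and value of joint lid below 0.1 rad), for 0.2 s.
2. the lid is held in line with the pointer (angle between the x axis of lid_bar and the x axis of pointer_tip, either way round below 0.09 rad and value of joint lid between 0.4 and 1.15 rad and velocity of joint lid between -0.06 and 0.06 rad/s and contact force between the fingers and lid above 0.3 N), for 0.2 s.
At the end, for the whole second after the job is handed in: Module in the empty place: within 16 mm along, 7 mm across, foot within 5 mm of the floor, upright within 0.12 rad, panel to the robot, let go, still. Lid within 0.09 rad of the pointer, still (0.06 rad/s), held by the fingers (over 0.3 N); pointer within 10 mm of its start (all of step 2 and x of module_mid in the frame of free_slot between -0.016 and 0.016 m and y of module_mid in the frame of free_slot between -0.007 and 0.007 m and z of module_mid in the frame of free_slot between 0.042 and 0.055 m and angle between module_mid's own z axis and vertical below 0.12 rad and x of module_front in the frame of free_slot below -0.03 m and contact force between the fingers and module below 0.1 N and linear speed of module below 0.03 m/s and distance of pointer_tip from where it was at the start of the episode below 0.01 m); the arm keeps its last pose, push and grip.
It fails at once if the module tipped over (more than 0.7 rad) (angle between module_mid's own z axis and vertical above 0.7 rad).
It fails at once if the module dropped or slammed into the rack (over 45 N) (contact force between module and rack above 45 N).
It fails at once if the pointer shifted by more than 10 mm (distance of pointer_tip from where it was at the start of the episode above 0.01 m).
It fails at once if another module or loose thing moved by more than 25 mm (distance of any of mate_a_mid, mate_b_mid, mate_c_mid, screwdriver_grip, jar, meter, spool, tin from where it was at the start of the episode above 0.025 m).
It also fails if it takes over 64 s, if anything falls off the work surface, if the arm or the gripper's body presses on something with over 40 N, if the wrist force passes 120 N, or if a joint passes its speed limit or range.

## Working session

There is one attempt and no reset: what is moved stays moved. The work goes in short steps, each a Python script; the robot and the scene stay as the last script left them, time stands still between calls to the robot, and variables do not carry over. Pictures are saved under pics/ and viewed, about 8 in all and at most 12, crops included, and the job is handed in when it is done.

```bash
mkdir -p pics; ls; python3 - <<'E'
from rig import r,status,optics
import cv2,numpy as np
for n in("side","top"):
    d=optics.get_image(n); cv2.imwrite(f"pics/{n}0.png",d["color"][:,:,::-1])
    print(n,{k:v for k,v in d.items() if k!="color"})
print(status.state())
E
```

```text
pics
side {'fov_y': 47.88032758545689, 'cx': 314.1464441692914, 'cy': 242.35730802496568, 'origin': array([0.53722336, 0.97649308, 0.93106051]), 'orientation': array([ 8.68062288e-01,  2.92210045e-03, -3.07123204e+00])}
top {'fov_y': 48.487221704915456, 'cx': 317.07418472639426, 'cy': 241.51702627079396, 'origin': array([ 0.43379923, -0.00392351,  1.36655739]), 'orientation': array([ 0.14827385,  0.02567075, -1.56471589])}
{'time': 0.1, 'joint_positions': array([-1.33540712e+00,  3.53562685e-01,  1.63404486e+00, -2.19138863e-05,
        1.15519646e+00, -2.42047091e-03]), 'joint_vel': array([ 0.00126351, -0.00042892, -0.00226009,  0.00112445,  0.00131071,
        0.00059339]), 'tau': array([-5.22690189e-04, -5.94907379e+01, -3.34927511e+01,  6.98355795e-02,
        1.83872657e-02, -4.77928711e-05]), 'tool_pos': array([ 0.14711282, -0.60699036,  0.21395526]), 'eef_rot': array([-3.14038125e+00,  1.71056143e-05,  2.37818545e-01]), 'ft_force': array([ 0.22142899,  0.3286317 , -0.00843655]), 'moment': array([ 0.03462298, -0.00737024,  0.02174003]), 'finger_gap': 0.9942403576472991}
```

View pics/top0.png

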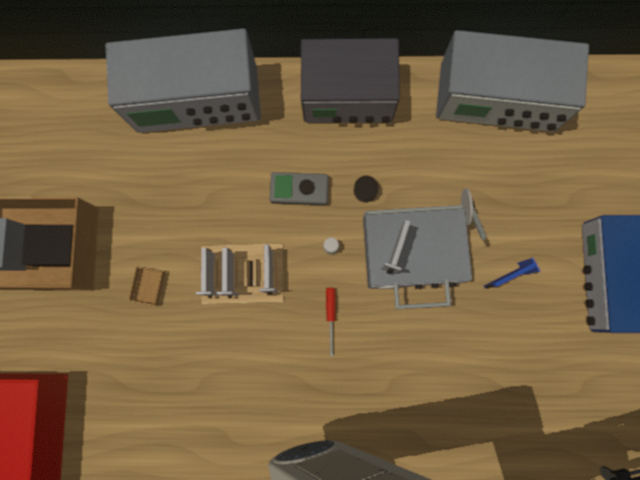

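View pics/side0.png

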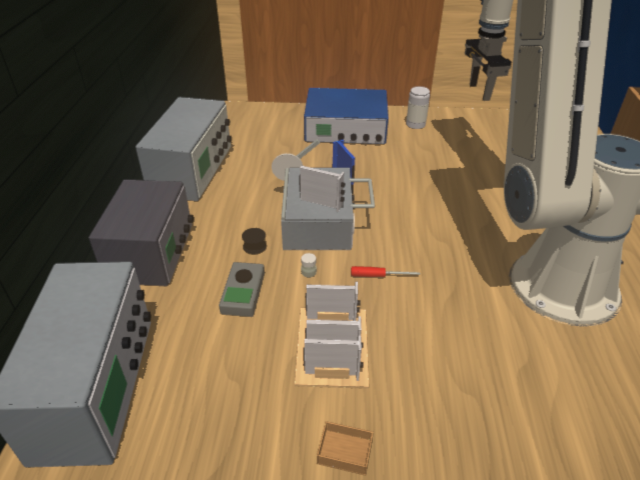

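The top view shows the grey module on the lid at about (400,247). The blue lookalike at (512,273) is not meant. The rack modules are at columns 206, 227 and 268, and the dark strip of the empty place is at about (251,273). I'll enlarge both areas to confirm.

```bash
python3 - <<'E'
import cv2,numpy as np
t=cv2.imread("pics/top0.png")
a=cv2.resize(t[180:320,355:495],None,fx=5,fy=5,interpolation=cv2.INTER_CUBIC)[:600]
cv2.imwrite("pics/c1.png",cv2.resize(t[180:320,350:500],None,fx=4,fy=4,interpolation=cv2.INTER_CUBIC))
cv2.imwrite("pics/c2.png",cv2.resize(t[235:310,190:300],None,fx=7,fy=7,interpolation=cv2.INTER_CUBIC))
E
```

```text
(no output)
```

View pics/c1.png

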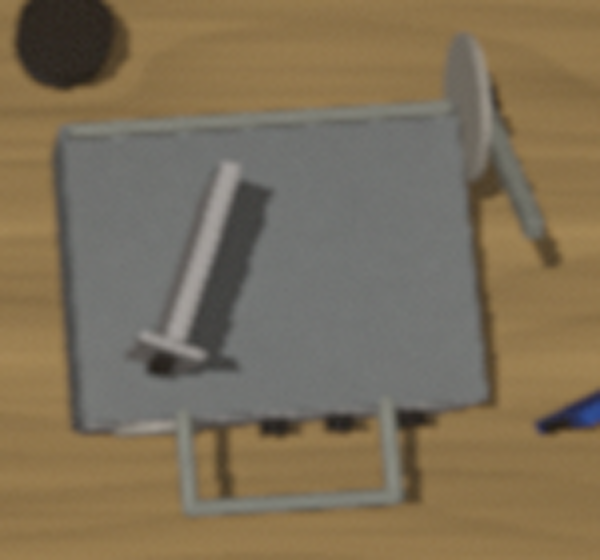

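View pics/c2.png

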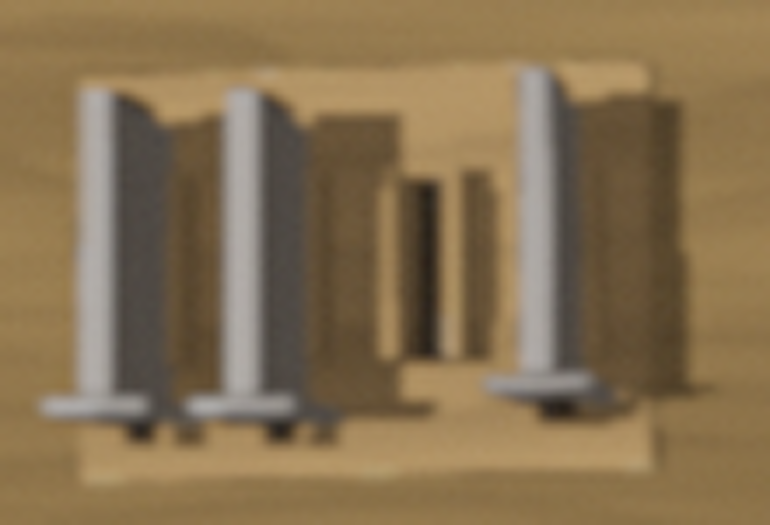

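Crop 1 confirms the aluminium module: panel top from (140,335) to (205,357), far end of the plate at (231,165). Crop 2 shows the empty place with its dark strip, between cheeks at u=388 and u=450, third from the left.

```bash
cat >h.py <<'E'
import numpy as np,cv2
from scipy.spatial.transform import Rotation as Ro
C={'side':(47.88032758545689,314.1464441692914,242.35730802496568,[0.53722336,0.97649308,0.93106051],[8.68062288e-01,2.92210045e-03,-3.07123204]),
'top':(48.487221704915456,317.07418472639426,241.51702627079396,[0.43379923,-0.00392351,1.36655739],[0.14827385,0.02567075,-1.56471589])}
def cam(n):
    f,cx,cy,o,e=C[n]; return 240/np.tan(np.radians(f)/2),cx,cy,np.array(o),Ro.from_euler('xyz',e).as_matrix()
def unproj(n,u,v,z):
    f,cx,cy,o,R=cam(n); d=R@np.array([(u-cx)/f,-(v-cy)/f,-1]); return o+d*(z-o[2])/d[2]
def proj(n,P):
    f,cx,cy,o,R=cam(n); p=(np.asarray(P,float)-o)@R; return np.stack([cx+f*p[...,0]/-p[...,2],cy-f*p[...,1]/-p[...,2]],-1)
def crop(n,x0,y0,s): return lambda u,v,z: unproj(n,x0+(u+.5)/s-.5,y0+(v+.5)/s-.5,z)
E
python3 - <<'E'
from h import *
np.set_printoptions(precision=4,suppress=True)
a=crop('top',350,180,4);b=crop('top',190,235,7)
for nm,f,pts,z in[("lid FL FR",a,[(80,430),(492,403)],.103),("hinge L R",a,[(65,130),(455,105)],.099),("bar",a,[(190,508),(398,494)],.099),
 ("mod panelL panelR far",a,[(140,335),(205,357),(231,166)],.203),
 ("rack BL BR FL FR",b,[(82,80),(650,65),(80,482),(655,468)],.008),("cheeks L b f, R b f",b,[(388,180),(388,357),(450,180),(450,357)],.038),
 ("mates far/front",b,[(97,90),(97,402),(243,90),(243,402),(534,68),(540,382)],.108)]:
    P=np.array([f(*p,z)[:2] for p in pts]); print(nm,P.tolist() if 0 else P.round(4).tolist(), "d",np.round(np.linalg.norm(np.diff(P,axis=0),axis=1),4))
E
```

```text
lid FL FR [[0.5138, -0.0951], [0.5307, -0.3373]] d [0.2427]
hinge L R [[0.6952, -0.0879], [0.7107, -0.3228]] d [0.2354]
bar [[0.4685, -0.1596], [0.4773, -0.2815]] d [0.1222]
mod panelL panelR far [[0.5595, -0.1211], [0.5475, -0.1563], [0.6535, -0.1724]] d [0.0372 0.1072]
rack BL BR FL FR [[0.6242, 0.3321], [0.6303, 0.1216], [0.4764, 0.3271], [0.4825, 0.1175]] d [0.2106 0.2568 0.2098]
cheeks L b f, R b f [[0.5839, 0.2126], [0.5204, 0.2109], [0.584, 0.1902], [0.5205, 0.1887]] d [0.0636 0.0669 0.0635]
mates far/front [[0.6067, 0.302], [0.5002, 0.298], [0.6068, 0.2518], [0.5004, 0.2484], [0.6147, 0.1521], [0.5076, 0.1479]] d [0.1066 0.1163 0.1065 0.1494 0.1072]
```

```bash
cat >>h.py <<'E'
YC=.070; BAR=np.array([.4729,-.2206,.099]); 
cx_=np.array([np.cos(YC),np.sin(YC),0]); cy_=np.array([-np.sin(YC),np.cos(YC),0])
HINGE=BAR+.23*cx_; PIV=HINGE-.134*cy_
def rad(th): return -np.cos(th)*cx_+np.array([0,0,np.sin(th)])
MOD=np.array([.6035,-.1556,.153]); MY=-.327
SLOT=np.array([.5535,.2002,.008]); SY=.030
E
python3 - <<'E'
from h import *
for t in np.arange(.6,1.01,.1): print(t.round(1),proj('top',PIV+.12*rad(t)).round(1),proj('side',PIV+.12*rad(t)).round(1),proj('side',PIV).round(1))
im=cv2.imread("pics/side0.png"); x0,y0,s=255,125,5
c=cv2.resize(im[y0:245,x0:395],None,fx=s,fy=s,interpolation=cv2.INTER_CUBIC)
def dot(P,col):
    u,v=proj('side',P); cv2.circle(c,(int((u+.5-x0)*s),int((v+.5-y0)*s)),3,col,-1)
dot(BAR+.06*cy_,(0,0,255));dot(BAR-.06*cy_,(0,0,255));dot(PIV,(0,255,255))
for t in(.6,.7,.8,.9,1.):dot(PIV+.12*rad(t),(0,255,0))
m=np.array([np.cos(MY),np.sin(MY),0])
for k in(-.055,0,.055):
    dot(MOD+k*m+[0,0,.05],(255,0,255));dot(MOD+k*m-[0,0,.05],(255,0,255))
cv2.imwrite("pics/c3.png",c)
E
```

```text
0.6 [482.2 241.9] [321.2 144.5] [286.5 165.4]
0.7 [483.  238.1] [318.6 141.5] [286.5 165.4]
0.8 [483.7 233.8] [315.7 138.7] [286.5 165.4]
0.9 [484.3 229.2] [312.4 136.1] [286.5 165.4]
1.0 [484.7 224.4] [308.8 133.9] [286.5 165.4]
```

View pics/c3.png

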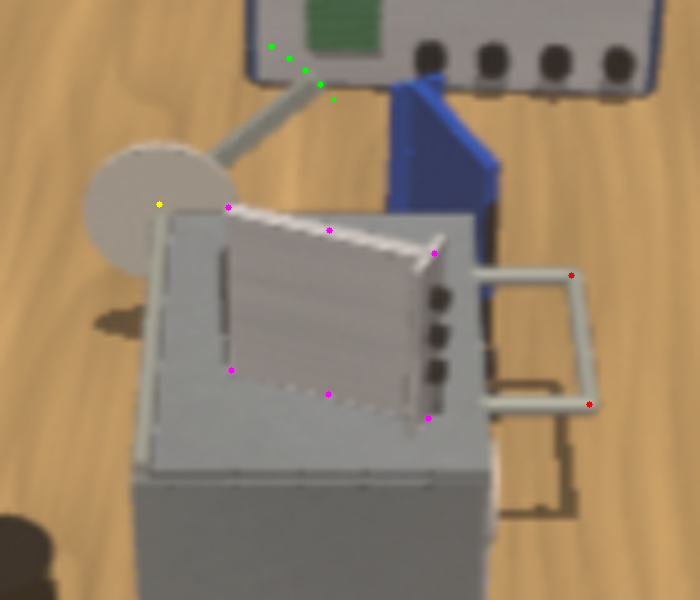

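Everything fits the model within 1–2 mm: the magenta dots sit on the module, the red dots on the bar ends, and the pointer is at about 0.72 rad. Next I check the IK, then grasp and lift.

```bash
cat >>h.py <<'E'
PI=np.pi
def lidpose(th,a0,flip=1,dep=.019):
    a=a0-th
    R=Ro.from_euler('z',YC)*Ro.from_euler('y',-a)*Ro.from_euler('x',PI)*Ro.from_euler('z',flip*PI/2)
    return HINGE+.23*rad(th)+dep*R.as_matrix()[:,2],R.as_euler('xyz')
def modxy(off): return MOD[:2]+off*np.array([np.cos(MY),np.sin(MY)])
def slotxy(off): return SLOT[:2]+off*np.array([np.cos(SY),np.sin(SY)])
E
python3 - <<'E'
from h import *
from rig import r,status,optics
np.set_printoptions(precision=2,suppress=True)
for f in(1,-1):
  for a0 in(.3,.6,.8):
    print(f,a0,[None if (q:=r.ik(*lidpose(t,a0,f))) is None else np.round(q,2).tolist() for t in(0,.75)])
print(r.ik([*slotxy(-.006),.2],[PI,0,SY]))
p=modxy(-.006); o=[PI,0,MY]
r.grip(.5)
r.move_pose([p[0],p[1],.40],o)
r.move_l([p[0],p[1],.23],vel=.2)
d=optics.get_image('side'); cv2.imwrite('pics/s1.png',d['color'][:,:,::-1])
print(r.move_l([p[0],p[1],.164],vel=.08,f_stop=15), status.state()['tool_pos'])
r.grip(0); s=status.state(); print(s['finger_gap'],s['ft_force'],s['time'])
r.move_l([p[0],p[1],.20],vel=.06); 
d=optics.get_image('side'); cv2.imwrite('pics/s2.png',np.hstack([cv2.imread('pics/s1.png')[60:260,220:420],d['color'][60:260,220:420,::-1]]).repeat(2,0).repeat(2,1)); s=status.state(); print(s['finger_gap'],s['ft_force'],s['time'])
E
```

```text
1 0.3 [[-0.55, 0.29, 2.15, 0.38, 0.49, 2.21], [-0.3, 0.5, 1.44, -0.16, 1.63, 2.8]]
1 0.6 [[-0.7, 0.3, 2.31, 1.41, 0.41, 1.07], [-0.35, 0.33, 1.62, -0.06, 1.33, 2.74]]
1 0.8 [[-0.81, 0.39, 2.4, 1.9, 0.62, 0.47], [-0.4, 0.23, 1.75, 0.03, 1.12, 2.66]]
-1 0.3 [[-0.55, 0.29, 2.15, 0.38, 0.49, -0.94], [-0.3, 0.5, 1.44, -0.16, 1.63, -0.34]]
-1 0.6 [[-0.7, 0.3, 2.31, 1.41, 0.41, -2.07], [-0.35, 0.33, 1.62, -0.06, 1.33, -0.4]]
-1 0.8 [[-0.81, 0.39, 2.4, 1.9, 0.62, -2.67], [-0.4, 0.23, 1.75, 0.03, 1.12, -0.48]]
[ 0.35  0.3   1.74 -0.    1.1   1.89]
False [ 0.6  -0.15  0.16]
0.10899412164882193 [-1.34 -0.63  0.7 ] 5.9333
0.10798394361332445 [-0.32  0.62 -2.53] 6.7333
```

View pics/s2.png

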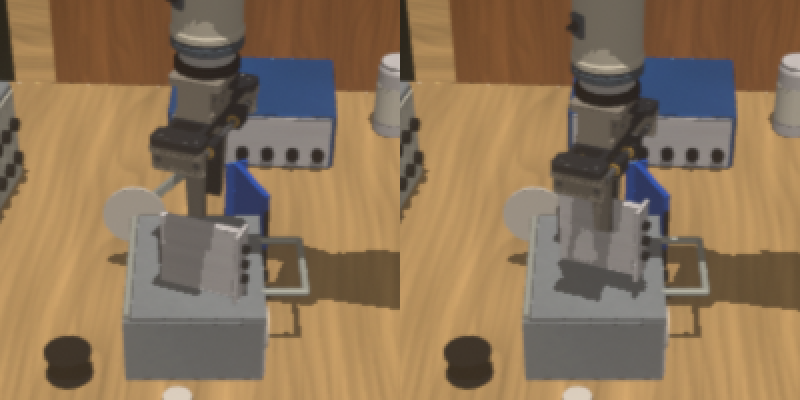

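Held at a gap of 10 mm, with 2.5 N of weight, and upright. Now I carry it above the slot and check.

```bash
python3 - <<'E'
from h import *
from rig import r,status,optics
p=modxy(-.006); s=slotxy(-.006)
r.move_l([p[0],p[1],.33],vel=.2)
r.move_l([s[0],s[1],.33],[PI,0,SY],vel=.25)
r.move_l([s[0],s[1],.185],vel=.2)
t=optics.get_image('top')['color'][:,:,::-1];sd=optics.get_image('side')['color'][:,:,::-1]
def cr(im,n,x0,y0,w,h,k,zs):
    c=cv2.resize(im[y0:y0+h,x0:x0+w],None,fx=k,fy=k,interpolation=cv2.INTER_CUBIC)
    X=np.array([np.cos(SY),np.sin(SY),0]);Y=np.array([-X[1],X[0],0])
    for z in zs:
      for P in[SLOT+.055*X,SLOT-.055*X,SLOT,SLOT-.055*X+.018*Y,SLOT-.055*X-.018*Y]:
        u,v=proj(n,[P[0],P[1],z]); cv2.circle(c,(int((u+.5-x0)*k),int((v+.5-y0)*k)),2,(0,0,255) if z<.1 else(255,0,255),-1)
    return c
st=status.state(); z0=st['tool_pos'][2]-.011
cv2.imwrite('pics/p1.png',np.hstack([cr(t,'top',190,220,110,100,3.6,[z0+.05]),cr(sd,'side',280,240,110,100,3.6,[.008,z0-.05,z0+.05])]))
print(st['tool_pos'],st['eef_rot'],st['finger_gap'],st['ft_force'],st['time'])
E
```

```text
[0.54856272 0.20028287 0.18657123] [-3.14074955e+00 -2.54300384e-03  2.98159361e-02] 0.10855069490279702 [-0.0640819  -0.73088125 -3.50242754] 10.0833
```

View pics/p1.png

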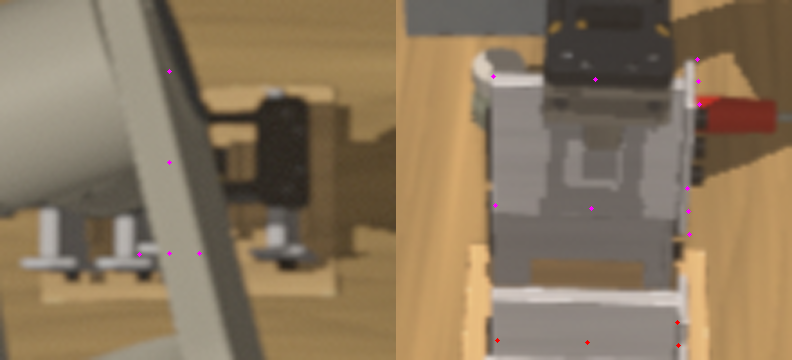

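The side view shows the module upright with its panel to the robot, and its ends and height on the predicted dots. In the top view it is hidden behind the arm. I lower it slowly with a force stop.

```bash
python3 - <<'E'
from h import *
from rig import r,status,optics
s=slotxy(-.006)
print(r.move_l([s[0],s[1],.10],vel=.12,f_stop=8), status.state()['tool_pos'])
print(r.move_l([s[0],s[1],.063],vel=.02,f_stop=6)); st=status.state(); print(st['tool_pos'],st['ft_force'],st['time'])
sd=optics.get_image('side')['color'][:,:,::-1]
cv2.imwrite('pics/p2.png',cv2.resize(sd[250:400,270:400],None,fx=4,fy=4,interpolation=cv2.INTER_CUBIC))
E
```

```text
False [0.54807426 0.20027282 0.10066805]
True
[0.54730169 0.19998289 0.06893811] [-1.26774258  0.08926343  5.94327232] 12.3333
```

View pics/p2.png

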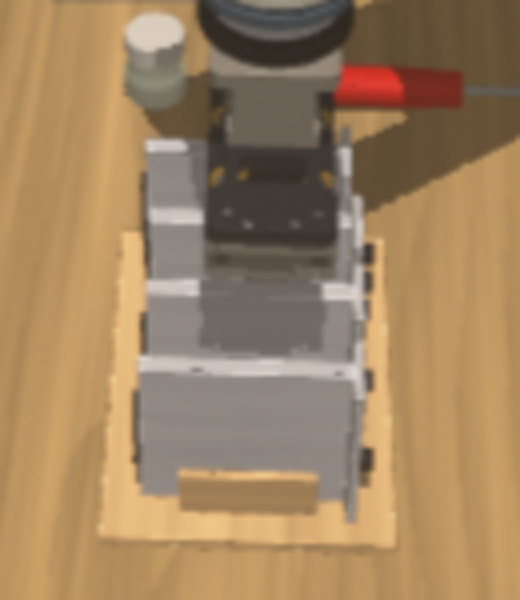

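It touched down at TCP z = 0.0689, exactly where predicted, and is seated. Now I let go, retreat, and go to the bar.

```bash
python3 - <<'E'
from h import *
from rig import r,status,optics
s=slotxy(-.006)
r.grip(.3); r.dwell(.3)
p=status.state()['tool_pos']
r.move_l([p[0],p[1],.16],vel=.08); r.move_l([p[0],p[1],.33],vel=.25)
P,o=lidpose(0,.3,-1,-.12); 
r.move_pose(P+[0,0,.08],o); r.move_l(P,vel=.2); 
t=optics.get_image('top')['color'][:,:,::-1];sd=optics.get_image('side')['color'][:,:,::-1]
P,o=lidpose(0,.3,-1,-.03); r.move_l(P,o,vel=.1,f_stop=10)
sd2=optics.get_image('side')['color'][:,:,::-1]
R=lambda im,k:cv2.resize(im,None,fx=k,fy=k,interpolation=cv2.INTER_CUBIC)
cv2.imwrite('pics/q1.png',np.hstack([R(t[230:320,190:300],3),R(sd[260:400,280:380],270/140)[:270],R(sd2[130:265,290:400],2)[:270]]))
st=status.state(); print(st['tool_pos'],P,st['ft_force'],st['time'],st['finger_gap'])
E
```

```text
[ 0.46434252 -0.22148547  0.12830049] [ 0.46405611 -0.22122009  0.12766009] [ 0.97762627 -0.01827268 -0.17699394] 19.2917 0.29888036856012556
```

View pics/q1.png

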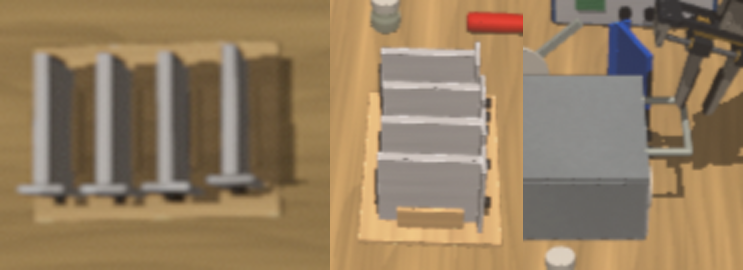

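The module stands seated among its neighbours. The fingers straddle the bar, one on each side. I grasp it and swing.

```bash
python3 - <<'E'
from h import *
from rig import r,status,optics
np.set_printoptions(precision=2,suppress=True)
D=.014
P,o=lidpose(0,.3,-1,D); print(r.move_l(P,o,vel=.06,f_stop=10))
r.grip(0); s=status.state(); print(s['finger_gap'],s['ft_force'],s['time'])
for t in np.append(np.arange(.1,.65,.1),[.66,.72]):
    r.move_l(*lidpose(t,.3,-1,D),vel=.06); s=status.state(); print(round(t,2),s['finger_gap'].round(3),s['ft_force'],s['joint_positions'],s['time'])
    if np.linalg.norm(s['ft_force'])>40: print("high");break
r.dwell(.5)
R=lambda im,k:cv2.resize(im,None,fx=k,fy=k,interpolation=cv2.INTER_CUBIC)
t=optics.get_image('top')['color'][:,:,::-1];sd=optics.get_image('side')['color'][:,:,::-1]
cv2.imwrite('pics/l_side.png',sd);cv2.imwrite('pics/l_top.png',t)
cv2.imwrite('pics/l1.png',R(sd[90:250,250:410],3.5)); print(status.state()['tool_pos'],lidpose(.72,.3,-1,D)[0])
E
```

```text
False
0.09876020266412949 [-6.73 -3.43  3.22] 20.5917Traceback (most recent call last):
  File "<stdin>", line 8, in <module>
AttributeError: 'float' object has no attribute 'round'
```

```bash
python3 - <<'E'
from h import *
from rig import r,status,optics
np.set_printoptions(precision=2,suppress=True)
D=.014
for t in np.append(np.arange(.2,.65,.1),[.66,.72]):
    r.move_l(*lidpose(t,.3,-1,D),vel=.06); s=status.state(); print(round(t,2),round(s['finger_gap'],3),s['ft_force'],s['joint_positions'],s['time'])
    if np.linalg.norm(s['ft_force'])>40: print("high");break
r.dwell(.5)
R=lambda im,k:cv2.resize(im,None,fx=k,fy=k,interpolation=cv2.INTER_CUBIC)
t=optics.get_image('top')['color'][:,:,::-1];sd=optics.get_image('side')['color'][:,:,::-1]
cv2.imwrite('pics/l_side.png',sd);cv2.imwrite('pics/l_top.png',t)
cv2.imwrite('pics/l1.png',R(sd[90:250,250:410],3.5)); print(status.state()['tool_pos'],lidpose(.72,.3,-1,D)[0])
E
```

```text
0.2 0.098 [-4.06 -3.21 -2.14] [-0.47  0.26  1.99  0.07  0.81 -0.59] 21.6417
0.3 0.098 [-4.41 -2.08 -1.6 ] [-0.43  0.28  1.89 -0.    0.97 -0.5 ] 22.1667
0.4 0.097 [-5.59 -2.89 -1.05] [-0.39  0.31  1.8  -0.05  1.13 -0.44] 22.6917
0.5 0.097 [-5.05 -2.28 -0.21] [-0.36  0.35  1.7  -0.09  1.28 -0.4 ] 23.2167
0.6 0.093 [-5.08 -2.26  0.75] [-0.33  0.41  1.59 -0.12  1.43 -0.37] 23.7417
0.66 0.101 [-6.31 -3.13  1.63] [-0.32  0.44  1.53 -0.14  1.51 -0.36] 24.1167
0.72 0.098 [-5.77 -2.91  1.88] [-0.3   0.48  1.46 -0.15  1.6  -0.35] 24.4917
[ 0.52 -0.22  0.24] [ 0.52 -0.22  0.24]
```

View pics/l1.png

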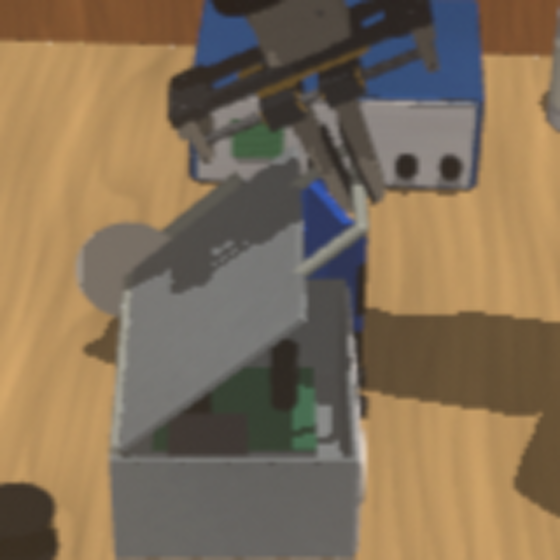

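The lid is held and the pointer bar lies parallel just behind its far edge, at (130,270)–(240,178). I check both angles numerically from the stored pictures.

```bash
python3 - <<'E'
from h import *
from scipy.optimize import brentq
def line(im,x0,x1,y0,y1,smax):
    h=cv2.cvtColor(im,cv2.COLOR_BGR2HSV)[y0:y1,x0:x1]; m=(h[...,1]<smax)
    n,l,st,_=cv2.connectedComponentsWithStats(m.astype('uint8')); k=1+np.argmax(st[1:,4]); v,u=np.nonzero(l==k)
    vx,vy,cx,cy=cv2.fitLine(np.stack([u+x0,v+y0],1).astype('float32'),cv2.DIST_L2,0,.01,.01).ravel()
    return np.arctan2(vy,vx)%np.pi,(cx,cy),len(u),(u.max()+x0,u.min()+x0,v.max()+y0,v.min()+y0)
def ang(n,A,B): d=proj(n,B)-proj(n,A); return np.arctan2(d[1],d[0])%np.pi
s0=cv2.imread('pics/side0.png');t0=cv2.imread('pics/top0.png')
for n,im,bx in(('side',s0,(302,319,141,157)),('top',t0,(474,488,207,237))):
    for sm in(70,90,110):
        a=line(im,*bx,sm)
        th=[t for t in np.arange(.4,1.2,.005)]
        e=[abs(ang(n,PIV+.04*rad(t),PIV+.12*rad(t))-a[0]) for t in th]
        print(n,sm,a,'theta',th[int(np.argmin(e))],min(e))
# lid edge: predicted near-corner pixels in crop coordinates of l1
for t in(.62,.67,.72,.77,.82):
    N=np.array([0,0,1])*np.cos(t)+cx_*np.sin(t)
    c=lambda k,y,d:((proj('side',HINGE+k*rad(t)+y*cy_+d*N)+.5-[250,90])*3.5).round(0)
    print(t,'near front corner top',c(.177,.12,.004),'bot',c(.177,.12,-.004),'hinge end',c(0,.12,.004),'far front',c(.177,-.12,.004))
    print('   pointer tip upper/lower',((proj('side',PIV+.12*rad(t)+.006*N)+.5-[250,90])*3.5).round())
E
```

```text
side 70 (np.float32(2.4040728), (np.float32(309.4299), np.float32(146.96262)), 107, (np.int64(318), np.int64(302), np.int64(156), np.int64(141))) theta 0.7950000000000004 0.0006463448745215317
side 90 (np.float32(2.4070542), (np.float32(309.4174), np.float32(147.04347)), 115, (np.int64(318), np.int64(302), np.int64(156), np.int64(141))) theta 0.7950000000000004 0.0023350794571435074
side 110 (np.float32(2.410785), (np.float32(309.36298), np.float32(147.13333)), 135, (np.int64(318), np.int64(302), np.int64(156), np.int64(141))) theta 0.7900000000000004 0.0009161453753256943
top 70 (np.float32(1.2117608), (np.float32(478.35), np.float32(224.51428)), 140, (np.int64(485), np.int64(474), np.int64(236), np.int64(208))) theta 0.6550000000000002 0.00024034888917046082
top 90 (np.float32(1.2287188), (np.float32(478.38126), np.float32(224.4875)), 160, (np.int64(485), np.int64(474), np.int64(236), np.int64(207))) theta 0.6250000000000002 0.00020861700959984297
top 110 (np.float32(1.2493749), (np.float32(478.53683), np.float32(224.53683)), 190, (np.int64(486), np.int64(474), np.int64(236), np.int64(207))) theta 0.5850000000000002 0.0007175342045020461
0.62 near front corner top [318. 333.] bot [324. 341.] hinge end [112. 453.] far front [306. 158.]
   pointer tip upper/lower [245. 185.]
0.67 near front corner top [310. 324.] bot [317. 332.] hinge end [112. 453.] far front [300. 150.]
   pointer tip upper/lower [240. 180.]
0.72 near front corner top [302. 316.] bot [309. 323.] hinge end [112. 453.] far front [292. 142.]
   pointer tip upper/lower [235. 175.]
0.77 near front corner top [293. 308.] bot [301. 315.] hinge end [111. 453.] far front [284. 135.]
   pointer tip upper/lower [229. 170.]
0.82 near front corner top [283. 300.] bot [292. 307.] hinge end [111. 453.] far front [276. 128.]
   pointer tip upper/lower [224. 166.]
```

```bash
python3 - <<'E'
import cv2,numpy as np
R=lambda im,k:cv2.resize(im,None,fx=k,fy=k,interpolation=cv2.INTER_CUBIC)
sd=cv2.imread('pics/l_side.png');s0=cv2.imread('pics/side0.png')
cv2.imwrite('pics/l2.png',np.hstack([R(s0[130:190,265:330],6),R(sd[130:190,265:330],6)]))
E
```

```text
(no output)
```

View pics/l2.png

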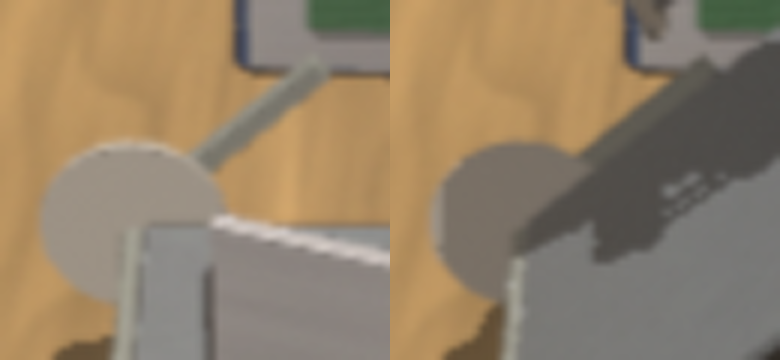

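```bash
python3 - <<'E'
from h import *
from scipy.optimize import minimize
def fit(n,im,x0,x1,y0,y1,sm):
    k=8
    h=cv2.cvtColor(cv2.resize(im[y0:y1,x0:x1],None,fx=k,fy=k,interpolation=cv2.INTER_LINEAR),cv2.COLOR_BGR2HSV)
    m=(h[...,1]<sm).astype('uint8'); best=[]
    for t in np.arange(.55,1.0,.02):
        N=np.array([0,0,1])*np.cos(t)+cx_*np.sin(t)
        P=[PIV+a*rad(t)+b*N+c*cy_ for a in(0.,.12) for b in(-.006,.006) for c in(-.005,.005)]
        q=proj(n,np.array(P)); b=(0,)
        for dx in np.arange(-3,3.1,.25):
            for dy in np.arange(-3,3.1,.25):
                hull=cv2.convexHull(((q+[dx+.5-x0,dy+.5-y0])*k).astype('float32')).astype(int)
                z=np.zeros_like(m); cv2.fillConvexPoly(z,hull,1)
                i=(z&m).sum()/max(1,(z|m).sum())
                if i>b[0]: b=(round(float(i),3),dx,dy)
        best.append((round(t,2),*b))
    best.sort(key=lambda x:-x[1]); print(n,sm,best[:4])
s0=cv2.imread('pics/side0.png');t0=cv2.imread('pics/top0.png')
for sm in(75,95):
    fit('side',s0,303,326,142,157,sm); fit('top',t0,475,492,213,246,sm)
E
```

```text
side 75 [(np.float64(0.73), 0.91, np.float64(0.5), np.float64(-0.75)), (np.float64(0.75), 0.903, np.float64(1.25), np.float64(-0.5)), (np.float64(0.71), 0.9, np.float64(0.0), np.float64(-1.0)), (np.float64(0.77), 0.895, np.float64(1.75), np.float64(0.0))]
top 75 [(np.float64(0.71), 0.893, np.float64(0.0), np.float64(-0.25)), (np.float64(0.75), 0.892, np.float64(-0.25), np.float64(1.0)), (np.float64(0.73), 0.89, np.float64(-0.25), np.float64(0.25)), (np.float64(0.77), 0.883, np.float64(-0.25), np.float64(1.75))]
side 95 [(np.float64(0.73), 0.93, np.float64(2.75), np.float64(-2.25)), (np.float64(0.71), 0.921, np.float64(2.0), np.float64(-2.25)), (np.float64(0.75), 0.915, np.float64(3.0), np.float64(-1.75)), (np.float64(0.69), 0.904, np.float64(1.5), np.float64(-2.5))]
top 95 [(np.float64(0.73), 0.954, np.float64(0.25), np.float64(0.75)), (np.float64(0.71), 0.95, np.float64(0.5), np.float64(0.0)), (np.float64(0.69), 0.946, np.float64(0.5), np.float64(-0.75)), (np.float64(0.75), 0.945, np.float64(0.25), np.float64(1.5))]
```

Fitting the bar's outline in both cameras gives a pointer angle of 0.73 rad, and the lid reads about 0.71. I make a small correction to 0.74, settle and hand in.

```bash
python3 - <<'E'
from h import *
from rig import r,status,optics
r.move_l(*lidpose(.74,.3,-1,.014),vel=.03); r.dwell(1.0)
s=status.state(); print(s['finger_gap'],s['ft_force'],np.abs(s['joint_vel']).max(),s['time'],s['tool_pos'],lidpose(.74,.3,-1,.014)[0])
t=optics.get_image('top')['color'][:,:,::-1];sd=optics.get_image('side')['color'][:,:,::-1]
R=lambda im,k:cv2.resize(im,None,fx=k,fy=k,interpolation=cv2.INTER_CUBIC)
cv2.imwrite('pics/f.png',np.hstack([R(sd[100:400,250:400],2),R(t[150:350,190:490],1.667)[:600].copy() if 0 else cv2.copyMakeBorder(R(t[180:320,190:440],2),0,320,0,0,cv2.BORDER_CONSTANT)]))
r.finish_job()
E
```

```text
0.0981762603413115 [-6.25645044 -2.37556093  1.5522463 ] 0.001073415172950471 26.3917 [ 0.52604453 -0.21727209  0.24173018] [ 0.52695637 -0.21680986  0.2414197 ]
the job is handed in; nothing more can be done
```

View pics/f.png

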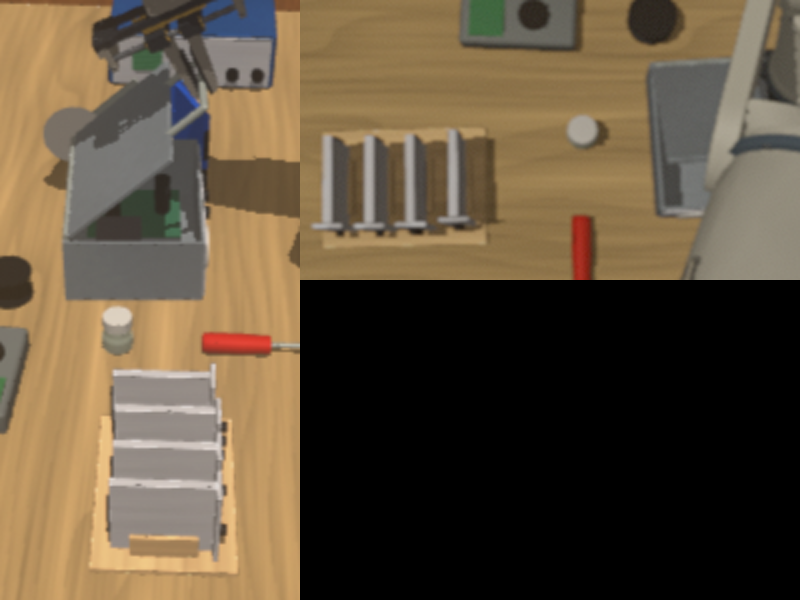

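I stood the module in the rack's empty place and let go. I then swung the lid up by its bar and handed the job in at 26.4 s with the gripper still holding it. The hand-in returned no verdict.

- **Module:** it touched the slot floor at the predicted height with about 6 N. The last pictures show it upright and level with its neighbours, with its panel towards the robot.
- **Lid:** I set it to 0.74 rad against a pointer angle of about 0.73 rad, fitted from both cameras. Before a last 0.02 rad step, the lid read about 0.71 in the picture. The limit is 0.09 rad.
- **Hold:** the arm was still at hand-in (joint speeds about 0.001 rad/s) and the fingers were closed on the bar. The gap read 9 mm rather than the bar's 10 mm, but the lid moved with the gripper throughout.
- **Other things:** the neighbouring modules, jar and screwdriver, and the parts of the meter and spool in view, look unmoved in the last picture; the tray and the screwdriver's tip were outside it. The pointer looked unmoved when the lid reached 0.72 rad. In the very last picture it is mostly hidden by the lid.
- **Disagreement:** simpler fits of the pointer's direction gave 0.79 rad (side camera) and 0.59–0.66 rad (top camera). I trusted the outline fit because it came to 0.71–0.73 rad in both cameras. If the 0.79 were right, the lid would still be within the limit, but not if the lowest top-camera values were.

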